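Raise the test-bay barrier and push the instrument in

ROBOT

A 7-joint arm with a two-finger parallel gripper is mounted at the origin on the work surface. World frame = base frame: x ahead of the robot, y to its left, z up, the work surface at z = 0. Lengths are in m, angles in rad, forces in N, time in s.
With the tool pointing down it reaches from about 0.425 to 0.875 m from the base axis. Payload 9.9 kg.
Tool frame: the origin (TCP) lies at the very end of the fingers, on their centre line; the grasp point (between the pads) lies 19 mm behind it (ctrl.hold_point_z is the distance from the TCP to the grasp point, in m); z points along the fingers, x is the direction in which the jaws open and shut, and the axes are right-handed (so a half turn about z gives the same grasp; the last joint's range is limited). The gripper opens to 85 mm and grips with 20 to 120 N. Pads are 22 mm wide; open, the fingers measure 114 mm over their backs; the gripper's body (76 mm by 85 mm) begins 54 mm behind the grasp point. The pads swing forward as they close: fully open they stand 13 mm farther back than shut.
Start: joints at [-1.342, 0.576, 0.025, 1.437, -0.015, 1.129, -0.057], TCP at [0.208, 0.642, 0.231] pointing down, gripper open.
Joint ranges: [-2.76, 2.76], [-0.34, 2.15], [-1.52, 1.57], [0.19, 2.46], [-1.09, 4.23], [0.17, 1.99], [-2.82, 2.82]. Speed limits (rad/s): [2.22, 2.22, 3.01, 3.01, 3.14, 3.14, 3.14].

INTERFACE

Orientations are given as a unit quaternion [x, y, z, w].
In Python, from plant import ctrl, viewer gives the robot as it stands.
- The arm moves only by the tool arm_command, never from a script. Its argument "rows" is a list that holds one entry, the list of rows, each a list of 5 numbers: the opening, from 0 (shut) to 1 (fully open), then the shift along the world's x, y, z as a fraction of full scale, then the turn about the world's z as a fraction of full scale. A call has 1 to 20 rows; each row is the pose to reach, as a shift and turn from the pose commanded when the call began; what a row does not reach only later rows make up. Full scale, the value 1, is 250 mm for a shift and 90 degrees for a turn. A row lasts 1/10 s, in which the tool goes at most 50 mm and 8.59 degrees, less where a joint would pass 70% of its speed; a pose out of reach is approached as far as the arm can. A call with a number of a shift or a turn outside -1 to 1 is refused whole. A call with a gripper value outside its range is refused whole. The fingers move at their own pace and stop on an object; "force" is the grip in N (left out, the last holds). Time passes only in rows, so rows that repeat a pose let the fingers close. It gives the time, the measured TCP pose, the force and the opening at its end, in the units of the state.
- ctrl.read_state(): the state, without advancing time (a new reading comes with each control period).
- viewer.camera(name): name is "scene" or "side" or "wrist"; returns a dict with "img" (420x560x3 uint8, red, green, blue), "range_z" (420x560 float32, m along the optical axis (not along the pixel's ray), 0 where there is no reading), "fov_y" (degrees; the focal length in pixels is half the picture's height over the tangent of half this angle, whatever the lens; pixels are square), "cx", "cy" (the principal point, pixels), "k1" (the pictures are not rectified: a ray, as slopes to the right and down, at radius r is drawn at 1 + k1 r^2 times it, then the intrinsics apply), "R" (3x3) and "t" (3): a world point X has camera coordinates R X + t; the wrist camera has in their place "hand_eye" (4x4, takes a point from camera to tool coordinates, whose origin is the TCP and whose axes are the tool frame's). Camera axes: x right, y down, z forward; pixel columns grow to the right and rows downward; lengths in m; the calibration is good to about 2 mm. A picture is of the moment at which its call begins: read the wrist's pose just before it.
- ctrl.finish_job(): hands the job in, once; it reports no verdict.
The state is a dict: "clock": time; "q": joint angles; "dq": joint speeds; "tau": joint torques, N m; "position": TCP position; "tcp_rot": TCP orientation; "wrist_force": force on the tool from outside, world axes, zero at the start; "torque": the same for the moment, N m; "opening": opening from 0.0 (shut) to 1.0 (fully open).
Only numpy, scipy, OpenCV 4.12 (cv2) and the standard library are available. Lean on these libraries where they do the work, as an engineer would, in place of code of your own. Each camera call takes 0.05 s, during which the arm holds its last target.

TASK

Push the counterweighted barrier arm up past its balance point so that it stays raised by itself, then push the boxed instrument along the table, under the raised arm and between the rails, until it sits squarely against the back stop. Do it all by pushing with the fingers: do not grip the barrier, do not lift or tip the instrument, do not shove hard or fling the arm, and leave the bottle, the reel and the meter where they are. Finish clear of everything, with the arm still raised.

Things in the scene. Friction and masses are not known exactly. Their poses are not given: they have to be found in the camera images.
- bay: Fixed test bay. Origin on the table below the lowered bar, on the lane's centre line; x runs along the lane into the bay, y left across it. Rails 22 mm high, inner faces at y = +/-73 mm, from x = -85 to +65 mm, flared lead-ins from x = -122 mm. Grey barrier post (46 x 36 mm, 124 mm high) at x = 0, y = +115 mm.
- barrier (a joint): Angle of the barrier arm (rad): 0 = bar level on its rest, grows as the free end rises, 1.45 = end stop, nearly upright. Balanced at 0.64; below that it falls back to 0, above it the counterweight slowly carries it to the end stop (damped, 1 to 4 s), where it stays. Raising takes about 0.3 to 0.5 N m plus 0.25 N m per rad/s.
- hinge (a point): Hinge axis of the barrier, along the bay's x, 105 mm above the table at bay x = 0, y = +115 mm. A dark steel counterweight (60 mm diameter, 35 mm thick) on a stalk sits 78 mm above it and swings over to the bay's +y side as the bar rises.
- push_spot (a point): Point on the bar's underside handy for pushing up, 270 mm from the hinge, 40 mm from the free end; turns with the bar. The bar is flat aluminium, 310 mm long from the hinge toward the bay's -y, 22 mm high, 12 mm thick (along the bay's x). Lowered, its underside is 94 mm above the table.
- instrument: Loose grey boxed instrument on the table before the lane: 110 mm deep (x), 130 mm wide (y), 110 mm high (too tall to pass under the lowered bar), 0.6 to 1.1 kg. Origin at the centre of its underside; x points into the bay, so its flat near face (aluminium panel) is at x = -55 mm.
- home (a point): Where the centre of the instrument's underside lies when it is home: bay x = +5 mm, y = 0, on the table. The dark steel back stop (170 mm wide, 70 mm high) has its face 55 mm beyond this, at bay x = +60 mm.
- flux_bottle: Bystander: white bottle, 40 mm diameter, 105 mm high, standing right of the bay. Origin at the centre of its underside.
- reel: Bystander: reel of 60 mm diameter, 44 mm high, standing left of the lane. Origin at the centre of its underside.
- meter: Bystander: hand-held meter lying flat left of the bay, 140 x 70 mm, 32 mm high. Origin at the centre of its underside.
- rest (a point): Top of the thin grey rest post (12 mm square, cap 34 mm along x) that the lowered bar lies on: bay x = 0, y = -96 mm, 93 mm above the table. From here to the bar's free end at y = -195 mm the space below, before and behind the bar is open.
Not all that is in view belongs to the job. Of the things shaped like the instrument, the grey one is meant.

How it is judged:
By the outcome, as a careful person would: the job done as asked, in the order asked, and still so for the second after the job is handed in, with the robot touching nothing.
It also fails if it takes over 54 s, if anything falls off the work surface, if the arm or the gripper's body presses on something with over 40 N, if the wrist force passes 120 N, or if a joint passes its speed limit or range.

## Working session

There is one attempt and no reset: what is moved stays moved. The work goes in short steps, Python scripts to look and compute and a tool call to move; the robot and the scene stay as the last step left them, time stands still between calls to the robot, and variables do not carry over. Pictures are saved under pics/ and viewed, and the job is handed in when it is done.

Besides the shell and the picture viewer there is one more tool, called by a JSON object that holds its "method" and its "body". arm_command: Moves the arm, as the interface text tells. Its arguments: {"type":"object","properties":{"rows":{"type":"array"},"force":{"type":"number"}},"required":["rows"]}

```bash
mkdir -p pics; ls; cat > h.py <<'E'
import numpy as np, cv2
from plant import ctrl, viewer
from scipy.spatial.transform import Rotation as Rn
def grab(name):
    s=ctrl.read_state(); c=viewer.camera(name); c['state']=s
    return c
def K(c):
    f=210/np.tan(np.radians(c['fov_y'])/2); return np.array([[f,0,c['cx']],[0,f,c['cy']],[0,0,1.]])
def cloud(c):
    v,u=np.mgrid[0:420,0:560]
    p=np.stack([u.ravel(),v.ravel()],-1).astype(np.float64)[:,None]
    n=cv2.undistortPoints(p,K(c),np.array([c['k1'],0,0,0.]))[:,0]
    z=c['range_z'].ravel().astype(float)
    P=np.c_[n*z[:,None],z]
    if 'R' in c: W=(P-np.array(c['t']))@np.array(c['R'])
    else:
        H=np.array(c['hand_eye']); s=c['state']
        T=P@H[:3,:3].T+H[:3,3]
        W=T@Rn.from_quat(s['tcp_rot']).as_matrix().T+np.array(s['position'])
    W[z==0]=np.nan
    return W.reshape(420,560,3)
def save(c,fn,scale=1): cv2.imwrite('pics/'+fn,cv2.cvtColor(c['img'],cv2.COLOR_RGB2BGR))
E
python3 - <<'E'
from h import *
for n in ('scene','side','wrist'):
    c=grab(n); save(c,n+'0.png'); np.save('pics/%s0.npy'%n,cloud(c)); cv2.imwrite
s=ctrl.read_state()
print({k:np.round(v,3) for k,v in s.items()}, [x for x in dir(ctrl) if x[0]!='_'])
E
```

```text
pics
{'clock': np.float64(0.15), 'q': array([-1.342,  0.576,  0.025,  1.438, -0.015,  1.129, -0.057]), 'dq': array([ 0.002, -0.002, -0.   , -0.002,  0.001, -0.001,  0.001]), 'tau': array([ 4.0000e-03, -7.6627e+01,  2.2530e+00, -2.8618e+01,  1.6000e-02,
        1.0000e-02,  0.0000e+00]), 'position': array([0.208, 0.642, 0.231]), 'tcp_rot': array([ 0.809,  0.588, -0.   ,  0.   ]), 'wrist_force': array([ 0.933, -0.417,  0.476]), 'torque': array([-0.021,  0.009, -0.021]), 'opening': np.float64(1.0)} ['Unreachable', 'finish_job', 'hold_point_z', 'read_state']
```

View pics/scene0.png

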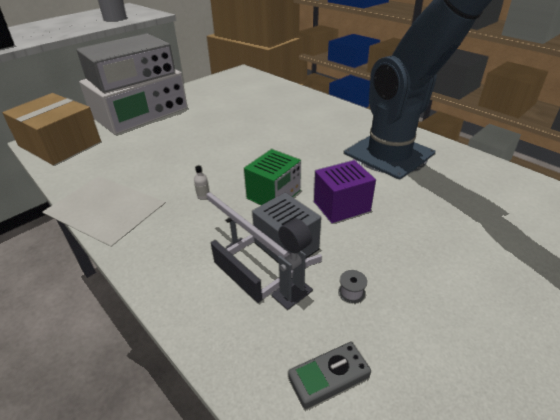

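View pics/side0.png

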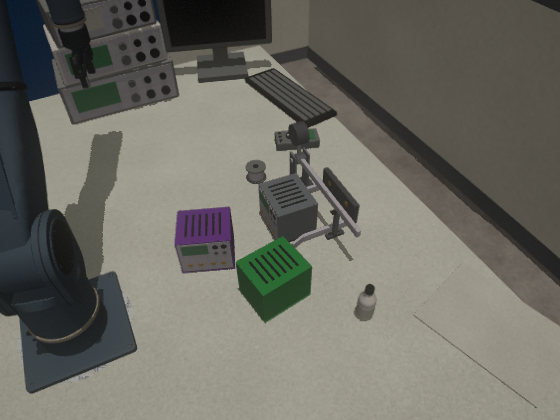

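View pics/wrist0.png

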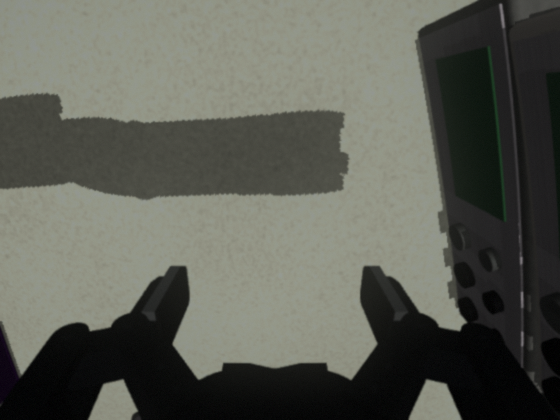

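Candidates for the instrument, as (column, row) pixels:
- **Grey box:** scene (287,222), side (288,203).
- **Green box:** scene (273,178), side (274,275).
- **Purple box:** scene (344,190), side (205,240).

The grey one just in front of the bar is the one meant. Next I'll make a close crop and a measured height map.

```bash
python3 - <<'E'
from h import *
a=np.load('pics/scene0.npy'); b=np.load('pics/side0.npy')
i1=cv2.imread('pics/scene0.png'); i2=cv2.imread('pics/side0.png')
for nm,p in (('scene grey',a[222,287]),('scene bottle',a[185,202]),('reel',a[285,353]),('meter',a[375,330]),('side grey',b[195,288]),('side reel',b[170,255])): print(nm,p.round(3))
# top-down colour map
x0,x1,y0,y1=0.35,1.05,-0.45,0.45
M=np.zeros((700,900,3),np.uint8); Z=np.full((700,900),-1.)
for P,I in ((a,i1),(b,i2)):
    p=P.reshape(-1,3); c=I.reshape(-1,3); ok=np.isfinite(p[:,0]); p=p[ok];c=c[ok]
    r=((x1-p[:,0])*1000).astype(int); q=((y1-p[:,1])*1000).astype(int)
    o=(r>=0)&(r<700)&(q>=0)&(q<900)
    o&=p[:,2]>0.008
    for rr,qq,cc,zz in zip(r[o],q[o],c[o],p[o,2]):
        if zz>Z[rr,qq]: cv2.circle(M,(qq,rr),1,tuple(int(v) for v in cc),-1); Z[rr,qq]=zz
for k in range(-4,5):
    q=int((y1-k*.1)*1000); cv2.line(M,(q,0),(q,8),(0,255,255),1); cv2.putText(M,'%.1f'%(k*.1),(q,22),0,.4,(0,255,255))
for k in range(4,11):
    r=int((x1-k*.1)*1000); cv2.line(M,(0,r),(8,r),(0,255,255),1); cv2.putText(M,'%.1f'%(k*.1),(10,r+4),0,.4,(0,255,255))
cv2.imwrite('pics/top0.png',cv2.resize(M,(770,599)))
cr=np.hstack([cv2.resize(i1[140:310,180:380],(400,340)),cv2.resize(i2[110:330,170:390],(340,340))])
cv2.imwrite('pics/crop0.png',cr)
E
```

```text
scene grey [0.67  0.178 0.206]
scene bottle [ 0.606 -0.239  0.051]
reel [0.584 0.29  0.043]
meter [0.766 0.384 0.031]
side grey [0.568 0.064 0.112]
side reel [0.563 0.266 0.044]
```

View pics/top0.png

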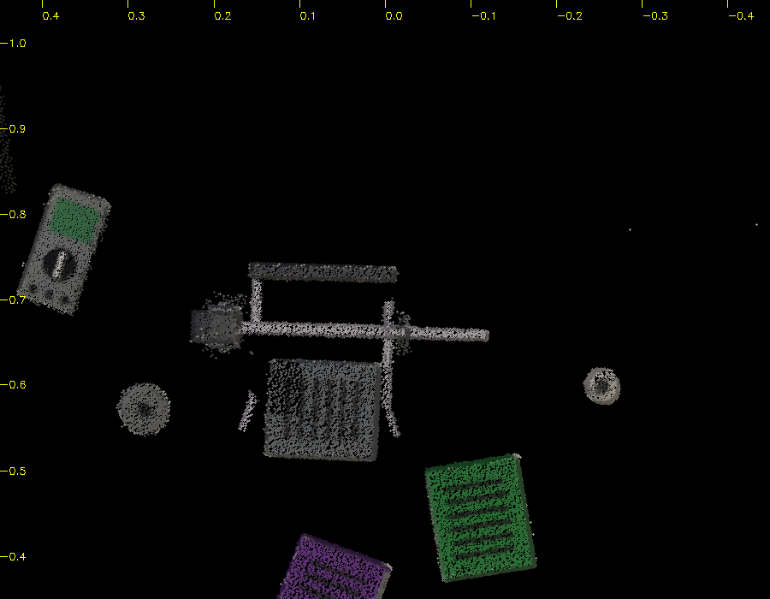

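View pics/crop0.png

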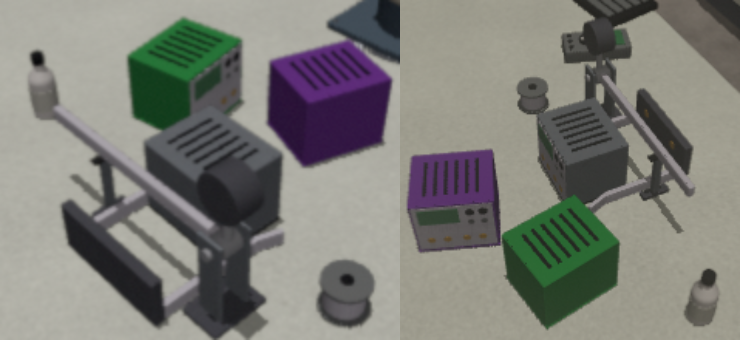

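```bash
cat > fit.py <<'E'
from h import *
def fits(a,b):
  for nm,P in (('scene',a),('side',b)):
    p=P.reshape(-1,3); p=p[np.isfinite(p[:,0])]
    box=lambda x0,x1,y0,y1,z0,z1:p[(p[:,0]>x0)&(p[:,0]<x1)&(p[:,1]>y0)&(p[:,1]<y1)&(p[:,2]>z0)&(p[:,2]<z1)]
    q=box(.64,.69,-.13,.14,.111,.122)
    (vx,vy,cx,cy)=cv2.fitLine(q[:,:2].astype(np.float32),cv2.DIST_HUBER,0,.01,.01).ravel()
    print(nm,'bar n',len(q),'x at y=0 %.4f'%(cx-cy*vx/vy),'yaw(bay) %.2f deg'%np.degrees(np.arctan(-vx/vy)),'ymin %.4f'%np.percentile(q[:,1],.5),'ztop %.4f'%np.median(q[:,2]))
    q=box(.70,.76,-.03,.18,.062,.078)
    if len(q)>20:
      (vx,vy,cx,cy)=cv2.fitLine(q[:,:2].astype(np.float32),cv2.DIST_HUBER,0,.01,.01).ravel()
      print('  stop top n',len(q),'yaw %.2f'%np.degrees(np.arctan(-vx/vy)),'x@y.08 %.4f'%(cx+(.08-cy)*vx/vy),'y',np.percentile(q[:,1],[1,99]).round(4),'x',np.percentile(q[:,0],[1,99]).round(4))
    q=box(.5,.645,0,.16,.104,.116)
    if len(q)>20:
      r=cv2.minAreaRect(q[:,:2].astype(np.float32)*1000); print('  instr top',len(q),r,'z %.4f'%np.median(q[:,2]))
    q=box(.60,.72,.15,.26,.14,.23); 
    if len(q): print('  cw n',len(q),'x',np.percentile(q[:,0],[1,99]).round(4),'y',np.percentile(q[:,1],[1,99]).round(4),'z',np.percentile(q[:,2],[1,99]).round(4))
    for k,(x0,x1,y0,y1,z0,z1) in dict(reel=(.52,.62,.24,.34,.035,.05),bottle=(.57,.64,-.28,-.2,.02,.12),meter=(.66,.86,.3,.46,.02,.04)).items():
      q=box(x0,x1,y0,y1,z0,z1)
      if len(q): print('  ',k,len(q),((np.percentile(q,2,axis=0)+np.percentile(q,98,axis=0))/2).round(4))
E
python3 - <<'E'
from fit import *
fits(np.load('pics/scene0.npy'),np.load('pics/side0.npy'))
c=grab('wrist');print(np.array(c['hand_eye']).round(3))
E
```

```text
scene bar n 413 x at y=0 0.6641 yaw(bay) -1.88 deg ymin -0.1183 ztop 0.1150
  stop top n 461 yaw -2.03 x@y.08 0.7336 y [-0.0093  0.1561] x [0.7228 0.7418]
  instr top 1348 ((572.7567749023438, 71.5370101928711), (132.87904357910156, 110.70430755615234), 87.3284683227539) z 0.1095
  cw n 841 x [0.6523 0.6869] y [0.1704 0.2257] z [0.158 0.213]
   reel 490 [0.5728 0.2813 0.0423]
   bottle 331 [ 0.6017 -0.2479  0.0635]
   meter 2900 [0.7621 0.3768 0.0296]
side bar n 391 x at y=0 0.6602 yaw(bay) -1.36 deg ymin -0.1202 ztop 0.1156
  stop top n 329 yaw -1.42 x@y.08 0.7293 y [-0.0117  0.1562] x [0.721  0.7403]
  instr top 1604 ((569.9985961914062, 73.93009185791016), (133.73004150390625, 110.86425018310547), 87.04281616210938) z 0.1100
  cw n 426 x [0.6489 0.6843] y [0.1666 0.2216] z [0.1418 0.2146]
   reel 228 [0.5703 0.282  0.044 ]
   bottle 456 [ 0.5935 -0.2582  0.0644]
   meter 402 [0.7644 0.3896 0.0289]
[[ 1.    -0.     0.001 -0.   ]
 [-0.     0.946  0.323 -0.084]
 [-0.001 -0.323  0.946 -0.142]
 [ 0.     0.     0.     1.   ]]
```

The crop confirms the grey box stands at the lane mouth under the level bar.

| Item | Estimate | Check |
|---|---|---|
| Bay origin | (0.6645, 0.0755), yaw about -1.7° | Bar top at 0.115, back stop 167 mm wide; both agree with the sizes given |
| Instrument centre | (0.571, 0.073), yaw about -2.8°, height 0.110 | Agrees with the sizes given |
| Counterweight | near (0.668, 0.191), top at 0.213 | Agrees with the sizes given |

The tool can only point straight down, so the fingers can't get under the bar. Instead I'll raise the arm by pushing its counterweight toward the bay's +y with shut fingers. First I move across high.

{"method": "arm_command", "body": {"rows": [[[0, 0.1, -0.1, 0.1, 0.06], [0, 0.2, -0.2, 0.2, 0.12], [0, 0.32, -0.32, 0.28, 0.18], [0, 0.44, -0.44, 0.28, 0.18], [0, 0.56, -0.56, 0.28, 0.18], [0, 0.68, -0.68, 0.28, 0.18], [0, 0.8, -0.8, 0.28, 0.18], [0, 0.92, -0.92, 0.28, 0.18], [0, 1, -1, 0.28, 0.18], [0, 1, -1, 0.28, 0.18]]]}}

```text
clock: 1.2
position: [0.4616, 0.3876, 0.3012]
tcp_rot: [0.72, 0.694, -0.0, 0.001]
wrist_force: [-0.3, 0.6, -0.2]
opening: 0.004
```

{"method": "arm_command", "body": {"rows": [[[0, 0.08, -0.12, 0, 0], [0, 0.16, -0.24, 0, 0], [0, 0.24, -0.36, 0, 0], [0, 0.32, -0.48, 0, 0], [0, 0.4, -0.6, 0, 0], [0, 0.5, -0.72, 0, 0], [0, 0.6, -0.84, 0, 0], [0, 0.7, -0.96, 0, 0], [0, 0.77, -1, 0, 0], [0, 0.77, -1, 0, 0]]]}}

```text
clock: 2.2
position: [0.6518, 0.1399, 0.3005]
tcp_rot: [0.719, 0.695, -0.0, 0.0]
wrist_force: [0.2, 0.2, 0.8]
opening: -0.0
```

{"method": "arm_command", "body": {"rows": [[[0, 0, -0.1, 0, 0], [0, 0, -0.1, -0.12, 0], [0, 0, -0.1, -0.24, 0], [0, 0, -0.1, -0.36, 0], [0, 0, -0.1, -0.46, 0], [0, 0, -0.1, -0.54, 0], [0, 0, -0.1, -0.58, 0], [0, 0, -0.1, -0.58, 0]]]}}

```text
clock: 3.0
position: [0.649, 0.1185, 0.1551]
tcp_rot: [0.717, 0.697, -0.001, -0.001]
wrist_force: [-0.6, 0.4, -0.6]
opening: -0.002
```

```bash
python3 - <<'E'
from h import *
ims=[]
for n in ('scene','side','wrist'):
    c=grab(n); np.save('pics/%s1.npy'%n,cloud(c)); ims.append(cv2.cvtColor(c['img'],cv2.COLOR_RGB2BGR))
print(np.round(ctrl.read_state()['position'],4))
a=cv2.resize(ims[0][130:310,180:360],(400,400)); b=cv2.resize(ims[1][80:260,220:400],(400,400))
cv2.imwrite('pics/c1.png',np.hstack([a,b])); cv2.imwrite('pics/w1.png',ims[2])
E
```

```text
[0.6507 0.1178 0.1575]
```

View pics/c1.png

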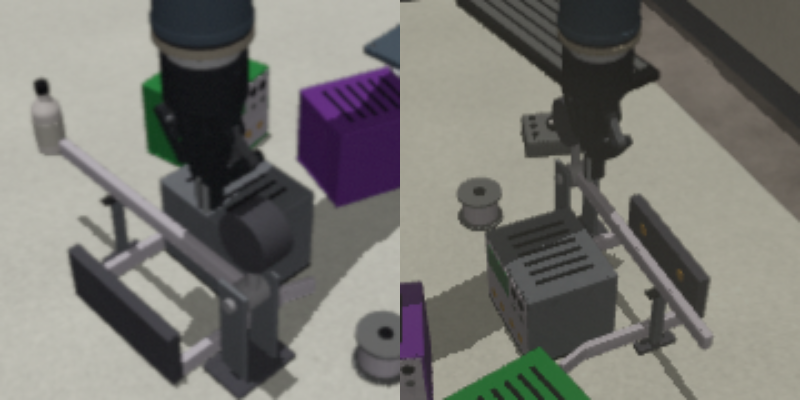

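View pics/w1.png

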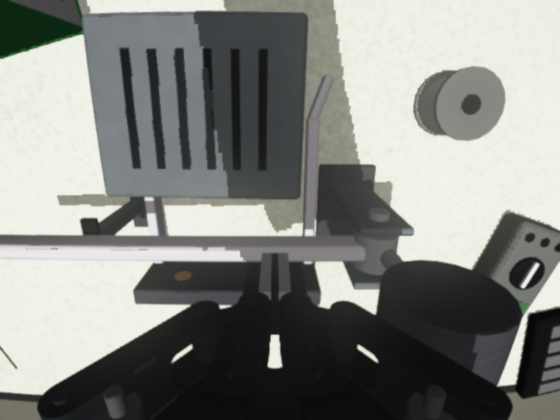

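The fingers hang clear left of the counterweight (wrist view: fingers at (275,285), counterweight at (448,330)). The linkage knuckles spread wide, at (440,390), so I'll check their clearance from the depth image.

```bash
python3 - <<'E'
from h import *
c=grab('wrist'); P=cloud(c); p0=np.array(c['state']['position'])
for (u,v) in [(275,260),(262,262),(292,262),(250,300),(300,300),(320,310),(345,310),(400,350),(440,370),(490,400),(430,400),(390,290),(400,265),(450,275),(470,300)]:
    print((u,v),((P[v,u]-p0)*1000).round(0), P[v,u].round(3))
D=(P-p0).reshape(-1,3); n=np.linalg.norm(D[:,:2],axis=1)
for z in range(0,110,10):
    m=(D[:,2]>z/1000)&(D[:,2]<(z+10)/1000)&(abs(D[:,0])<.03)&(abs(D[:,1])<.075)
    # exclude cw
    if m.sum(): print(z, m.sum(), 'y', (np.percentile(D[m,1],[1,99])*1000).round(0),'x',(np.percentile(D[m,0],[1,99])*1000).round(0))
E
```

```text
(275, 260) [-12.   1.  10.] [0.639 0.118 0.168]
(262, 262) [-11.  -6.  12.] [0.639 0.112 0.169]
(292, 262) [  74.   16. -139.] [0.725 0.134 0.019]
(250, 300) [-15.  -9.  46.] [0.636 0.109 0.204]
(300, 300) [-14.  10.  46.] [0.637 0.128 0.204]
(320, 310) [-7. 18. 43.] [0.644 0.136 0.2  ]
(345, 310) [-14.  25.  52.] [0.637 0.143 0.21 ]
(400, 350) [-12.  39.  70.] [0.639 0.157 0.227]
(440, 370) [-11.  48.  77.] [0.64  0.166 0.235]
(490, 400) [-13.  55.  89.] [0.638 0.173 0.247]
(430, 400) [-10.  41.  86.] [0.641 0.159 0.243]
(390, 290) [-3. 52. 25.] [0.648 0.17  0.183]
(400, 265) [-2. 66.  2.] [0.649 0.184 0.16 ]
(450, 275) [-2. 87. 14.] [0.649 0.205 0.171]
(470, 300) [-1. 85. 33.] [0.649 0.203 0.191]
0 567 y [-11.  75.] x [-12.  -1.]
10 1178 y [-13.  74.] x [-12.  14.]
20 1701 y [-13.  74.] x [-13.  12.]
30 2035 y [-11.  74.] x [-13.   9.]
40 3792 y [-31.  74.] x [-15.   9.]
50 7237 y [-38.  74.] x [-14.  11.]
60 5550 y [-46.  47.] x [-19.   9.]
70 9704 y [-53.  54.] x [-19.   9.]
80 12691 y [-59.  60.] x [-19.  -3.]
90 3941 y [-58.  59.] x [-22.  -9.]
```

Finger half-width is 11 mm up to 38 mm above the tip. With the counterweight centre about 20 mm above the TCP, the knuckles clear it. I'll make contact gently and push the first part.

{"method": "arm_command", "body": {"rows": [[[0, 0, 0.04, 0.028, 0], [0, 0, 0.08, 0.028, 0], [0, 0, 0.11, 0.028, 0], [0, 0, 0.124, 0.028, 0], [0, 0, 0.138, 0.028, 0], [0, 0, 0.152, 0.026, 0], [0, 0, 0.164, 0.024, 0], [0, 0.004, 0.176, 0.022, 0], [0, 0.004, 0.188, 0.02, 0], [0, 0.004, 0.2, 0.018, 0], [0, 0.004, 0.21, 0.016, 0], [0, 0.004, 0.22, 0.014, 0]]]}}

```text
clock: 4.4
position: [0.6523, 0.1702, 0.1608]
tcp_rot: [0.718, 0.696, 0.0, 0.001]
wrist_force: [0.3, -4.8, 5.9]
opening: 0.002
```

```bash
python3 - <<'E'
from h import *
c=grab('side');I=cv2.cvtColor(c['img'],cv2.COLOR_RGB2BGR)
d=grab('scene');J=cv2.cvtColor(d['img'],cv2.COLOR_RGB2BGR)
cv2.imwrite('pics/c2.png',np.hstack([cv2.resize(J[130:310,180:360],(400,400)),cv2.resize(I[80:260,220:400],(400,400))]))
s=ctrl.read_state();print(np.round(s['position'],4),np.round(s['wrist_force'],1),s['clock'])
E
```

```text
[0.6521 0.1711 0.1604] [ 1.7 -3.8  4.4] 4.5
```

View pics/c2.png

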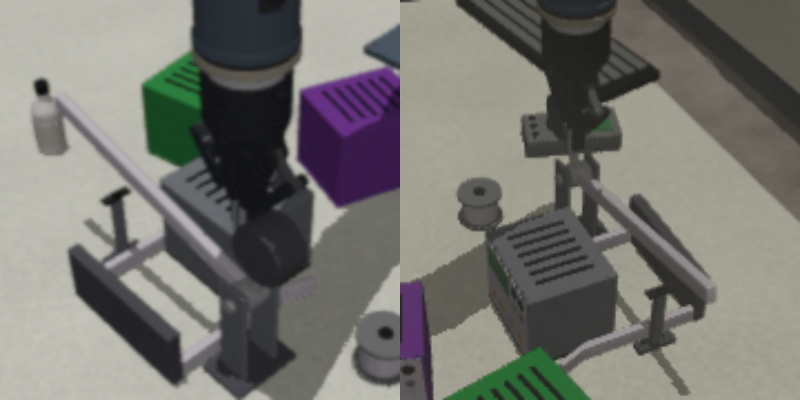

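Contact is gentle (about 5 N sideways) and the bar end is off its rest (right-hand panel, (710,290)). I'll push on to about 0.75–0.8 rad, a little higher on the tool, since the +z force suggests a knuckle is rubbing.

{"method": "arm_command", "body": {"rows": [[[0, 0, 0.012, 0.012, 0], [0, 0, 0.026, 0.008, 0], [0, 0, 0.038, 0.002, 0], [0, 0, 0.05, -0.004, 0], [0, 0, 0.062, -0.01, 0], [0, 0, 0.074, -0.018, 0], [0, 0.004, 0.086, -0.024, 0], [0, 0.004, 0.098, -0.032, 0], [0, 0.004, 0.11, -0.042, 0], [0, 0.004, 0.122, -0.052, 0]]]}}

```text
clock: 5.5
position: [0.6521, 0.2035, 0.1464]
tcp_rot: [0.718, 0.697, 0.0, -0.0]
wrist_force: [0.9, -0.7, 0.6]
opening: -0.004
```

```bash
python3 - <<'E'
from h import *
c=grab('side');I=cv2.cvtColor(c['img'],cv2.COLOR_RGB2BGR)
P=cloud(c).reshape(-1,3)
O=np.array([.6645,.0755]);ps=np.radians(-1.7)
d=P[:,:2]-O; bx=np.cos(ps)*d[:,0]+np.sin(ps)*d[:,1]; by=-np.sin(ps)*d[:,0]+np.cos(ps)*d[:,1]
m=(abs(bx)<.014)&(by<.06)&(by>-.2)&(P[:,2]>.118)&(P[:,2]<.42)
q=np.c_[by[m],P[m,2]]
l=cv2.fitLine(q.astype(np.float32),cv2.DIST_HUBER,0,.01,.01).ravel()
print(m.sum(),'theta',np.arctan(-l[1]/l[0]),'end',q[q[:,0].argmin()])
cv2.imwrite('pics/c3.png',cv2.resize(I[60:260,200:400],(500,500)))
s=ctrl.read_state();print(np.round(s['position'],4),np.round(s['wrist_force'],1),s['clock'])
E
```

```text
447 theta 0.7223452 end [-0.12441297  0.30326158]
[0.6518 0.2042 0.1459] [ 0.   1.  -0.6] 5.55
```

View pics/c3.png

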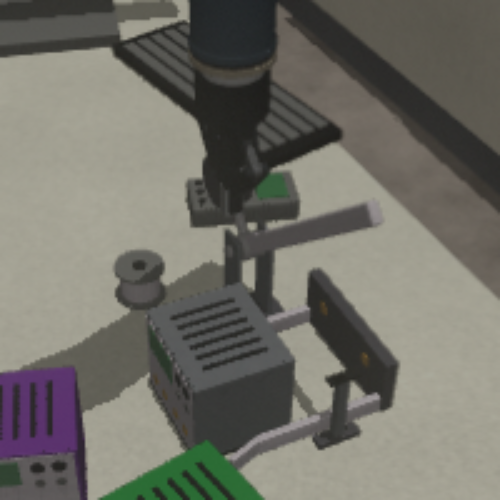

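The fit gives theta of about 0.72 with no remaining contact force, so the arm is past balance. I'll nudge it once more and slip out toward -x.

{"method": "arm_command", "body": {"rows": [[[0, 0, 0.012, -0.012, 0], [0, -0.1, 0.012, -0.012, 0], [0, -0.24, 0.012, -0.012, 0], [0, -0.4, 0.012, 0, 0], [0, -0.5, 0, 0.1, 0], [0, -0.56, 0, 0.2, 0]]]}}

```text
clock: 6.15
position: [0.5094, 0.2029, 0.1968]
tcp_rot: [0.717, 0.697, -0.001, -0.001]
wrist_force: [1.0, 0.1, 0.7]
opening: -0.004
```

```bash
cat > th.py <<'E'
from h import *
c=grab('side');I=cv2.cvtColor(c['img'],cv2.COLOR_RGB2BGR)
P=cloud(c).reshape(-1,3)
O=np.array([.6645,.0755]);ps=np.radians(-1.7)
d=P[:,:2]-O; bx=np.cos(ps)*d[:,0]+np.sin(ps)*d[:,1]; by=-np.sin(ps)*d[:,0]+np.cos(ps)*d[:,1]
m=(abs(bx)<.014)&(by<.125)&(by>-.2)&(P[:,2]>.125)&(P[:,2]<.43)
q=np.c_[by[m],P[m,2]]
l=cv2.fitLine(q.astype(np.float32),cv2.DIST_HUBER,0,.01,.01).ravel()
print(m.sum(),'theta',np.arctan(-l[1]/l[0]),'top',q[q[:,1].argmax()])
cv2.imwrite('pics/th.png',cv2.resize(I[60:260,200:400],(500,500)))
s=ctrl.read_state();print(np.round(s['position'],4),np.round(s['wrist_force'],1),s['clock'])
E
python3 th.py
```

```text
615 theta 1.0524676 top [-0.03100648  0.3788248 ]
[0.5099 0.2039 0.2011] [-0.6  0.1  1.9] 6.2
```

View pics/th.png

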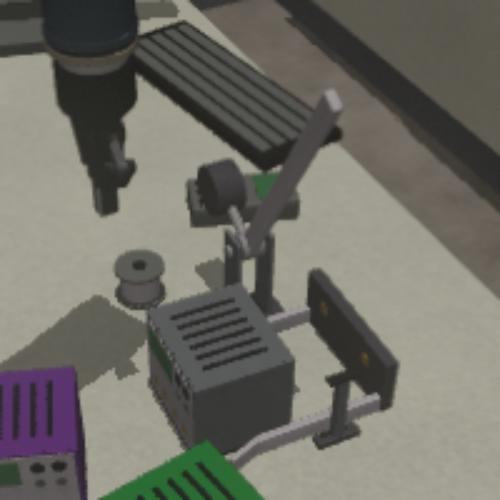

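The arm is rising slowly by itself (theta 1.05). Next I go behind the instrument's near face (about x = 0.516), with the fingers partly open so that both press on it.

{"method": "arm_command", "body": {"rows": [[[0.6, -0.05, -0.1, 0, 0], [0.6, -0.1, -0.22, 0, 0], [0.6, -0.15, -0.34, 0, 0], [0.6, -0.16, -0.46, 0, 0], [0.6, -0.16, -0.51, 0, 0], [0.6, -0.16, -0.51, -0.08, 0], [0.6, -0.16, -0.51, -0.2, 0], [0.6, -0.16, -0.51, -0.3, 0], [0.6, -0.16, -0.51, -0.3, 0]]]}}

```text
clock: 7.1
position: [0.4709, 0.0758, 0.1193]
tcp_rot: [0.717, 0.697, -0.002, -0.001]
wrist_force: [0.2, -0.0, 0.9]
opening: 0.599
```

```bash
python3 th.py; python3 - <<'E'
from h import *
from fit import fits
cs={n:grab(n) for n in ('scene','side','wrist')}
for n,c in cs.items(): save(c,n+'4.png')
P={n:cloud(c) for n,c in cs.items()}
w=P['wrist'].reshape(-1,3); w=w[np.isfinite(w[:,0])]
for nm,p in (('scene',P['scene'].reshape(-1,3)),('side',P['side'].reshape(-1,3)),('wrist',w)):
    q=p[(p[:,0]>.5)&(p[:,0]<.645)&(p[:,1]>-.01)&(p[:,1]<.16)&(p[:,2]>.104)&(p[:,2]<.116)]
    if len(q)>50: print(nm,len(q),cv2.minAreaRect(q[:,:2].astype(np.float32)*1000),np.median(q[:,2]))
D=w-np.array(cs['wrist']['state']['position'])
for z in range(-10,110,10):
    m=(D[:,2]>z/1000)&(D[:,2]<(z+10)/1000)&(abs(D[:,0])<.03)&(abs(D[:,1])<.075)
    if m.sum(): print(z, m.sum(), 'y', (np.percentile(D[m,1],[1,99])*1000).round(0),'x',(np.percentile(D[m,0],[1,99])*1000).round(0))
print(cs['wrist']['state']['position'],cs['wrist']['state']['opening'])
E
```

```text
743 theta 1.4275644 top [0.08507896 0.41478985]
[0.4717 0.0758 0.1209] [ 0.3 -0.5  0.9] 7.15
scene 1235 ((572.765380859375, 72.15992736816406), (131.61837768554688, 111.08132934570312), 86.44046783447266) 0.1092954158771687
side 1556 ((570.4051513671875, 73.52961730957031), (132.9961395263672, 111.63782501220703), 87.09223937988281) 0.11008370786310273
wrist 6098 ((535.92578125, 73.82674407958984), (79.2288818359375, 45.62295150756836), 87.47451782226562) 0.1091461332079825
0 297 y [-36.  36.] x [-13.  10.]
10 852 y [-38.  39.] x [-13.  10.]
20 1026 y [-39.  39.] x [-13.  10.]
30 1292 y [-38.  39.] x [-13.  10.]
40 1553 y [-53.  54.] x [-15.   7.]
50 6528 y [-57.  57.] x [-16.  10.]
60 4518 y [-59.  60.] x [-19.  12.]
70 9093 y [-61.  61.] x [-19.  10.]
80 11161 y [-63.  64.] x [-19.   1.]
90 4605 y [-65.  66.] x [-22. -10.]
[0.47295308 0.07577125 0.12256287] 0.6007691692113487
```

View pics/wrist4.png

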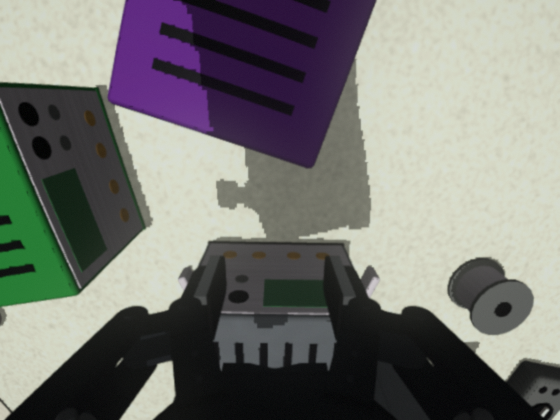

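View pics/side4.png

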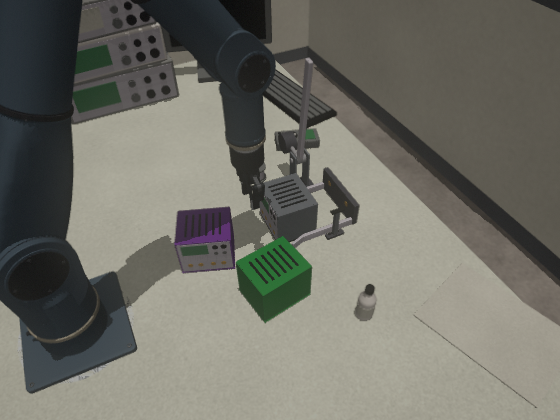

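The barrier stands at about 1.43 rad. The wrist view shows both fingers centred behind the instrument's aluminium panel at (280,270), with a gap of about 33 mm. Down, then forward to just before contact.

{"method": "arm_command", "body": {"rows": [[[0.6, 0, 0, -0.1, 0], [0.6, 0, 0, -0.2, 0], [0.6, 0, 0, -0.27, 0], [0.6, 0, 0, -0.3, 0], [0.6, 0.04, -0.001, -0.3, 0], [0.6, 0.08, -0.002, -0.3, 0], [0.6, 0.1, -0.003, -0.3, 0], [0.6, 0.12, -0.003, -0.3, 0], [0.6, 0.14, -0.004, -0.3, 0], [0.6, 0.16, -0.005, -0.3, 0], [0.6, 0.18, -0.005, -0.3, 0]]]}}

```text
clock: 8.4
position: [0.5132, 0.0736, 0.047]
tcp_rot: [0.718, 0.696, -0.003, -0.002]
wrist_force: [-13.5, 1.0, 11.6]
opening: 0.601
```

```bash
cat > ins.py <<'E'
from h import *
import sys
k=sys.argv[1]
s=ctrl.read_state();print(np.round(s['position'],4),np.round(s['wrist_force'],1),s['clock'])
ims=[]
for n in ('scene','side'):
    c=grab(n); I=cv2.cvtColor(c['img'],cv2.COLOR_RGB2BGR); ims.append(I)
    p=cloud(c).reshape(-1,3)
    q=p[(p[:,0]>.5)&(p[:,0]<.76)&(p[:,1]>-.01)&(p[:,1]<.155)&(p[:,2]>.104)&(p[:,2]<.116)]
    if len(q)>50: print(n,len(q),cv2.minAreaRect(q[:,:2].astype(np.float32)*1000),np.median(q[:,2]).round(4))
cv2.imwrite('pics/i%s.png'%k,np.hstack([cv2.resize(ims[0][90:310,180:380],(364,400)),cv2.resize(ims[1][50:270,190:410],(400,400))]))
E
python3 ins.py a
```

```text
[0.5132 0.0736 0.047 ] [-13.5   1.   11.6] 8.4
scene 1363 ((570.5980834960938, 72.27156829833984), (130.63931274414062, 138.38421630859375), 87.68833923339844) 0.1094
side 1322 ((569.4266967773438, 73.53404998779297), (132.28515625, 139.7518768310547), 87.63130950927734) 0.1101
```

View pics/ia.png

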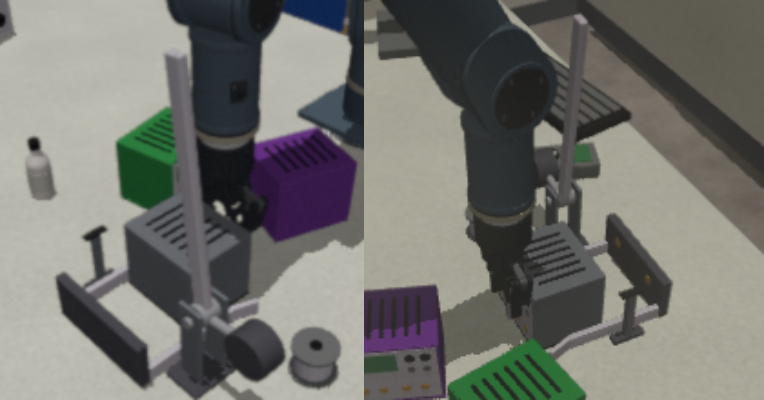

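There is an unexpected +12 N in z along with the -13 N push. Before going on I'll back off and check whether the instrument tilted or the body is rubbing on it.

{"method": "arm_command", "body": {"rows": [[[0.6, -0.04, 0, 0, 0], [0.6, -0.08, 0, 0, 0], [0.6, -0.08, 0, 0, 0]]]}}

```text
clock: 8.8
position: [0.4956, 0.074, 0.0469]
tcp_rot: [0.718, 0.697, -0.0, -0.0]
wrist_force: [0.9, -0.1, -0.1]
opening: 0.6
```

```bash
python3 - <<'E'
from h import *
s=ctrl.read_state();print(np.round(s['position'],4),np.round(s['wrist_force'],1))
for n in ('scene','side','wrist'):
    c=grab(n); save(c,n+'5.png'); p=cloud(c).reshape(-1,3)
    q=p[(p[:,0]>.525)&(p[:,0]<.645)&(p[:,1]>-.0)&(p[:,1]<.15)&(p[:,2]>.106)&(p[:,2]<.1145)]
    if len(q)<50: continue
    A=np.c_[q[:,:2],np.ones(len(q))]; print(n,'plane',np.linalg.lstsq(A,q[:,2],rcond=None)[0].round(4),'far edge x',np.percentile(q[:,0],[97,99.5]).round(4),'near',q[:,0].min().round(4))
    if n=='wrist':
        D=p-np.array(c['state']['position'])
        for z in range(-10,110,10):
            m=(D[:,2]>z/1000)&(D[:,2]<(z+10)/1000)&(abs(D[:,0])<.03)&(abs(D[:,1])<.075)
            if m.sum(): print(z,m.sum(),'y',(np.percentile(D[m,1],[1,99])*1000).round(0),'x',(np.percentile(D[m,0],[1,99])*1000).round(0))
a=np.load('pics/side0.npy').reshape(-1,3); q=a[(a[:,0]>.525)&(a[:,0]<.645)&(a[:,1]>-.0)&(a[:,1]<.15)&(a[:,2]>.106)&(a[:,2]<.1145)]; print('orig side far',np.percentile(q[:,0],[97,99.5]))
E
```

```text
[0.4956 0.074  0.0469] [ 0.9 -0.1 -0.1]
scene plane [-0.0036 -0.0042  0.1118] far edge x [0.6392 0.6411] near 0.5303
side plane [0.0042 0.0049 0.1074] far edge x [0.6339 0.637 ] near 0.5266
wrist plane [ 0.1082 -0.0028  0.0503] far edge x [0.5312 0.5318] near 0.525
-10 691 y [-32.  22.] x [28. 30.]
0 1104 y [-32.  32.] x [-13.  30.]
10 1881 y [-38.  38.] x [-13.  30.]
20 2516 y [-38.  38.] x [-13.  30.]
30 2261 y [-54.  39.] x [-13.  30.]
40 2128 y [-57.  52.] x [-15.  30.]
50 7393 y [-58.  57.] x [-16.  30.]
60 4620 y [-60.  60.] x [-19.  29.]
70 9071 y [-61.  62.] x [-19.  11.]
80 11194 y [-63.  64.] x [-19.   1.]
90 4603 y [-65.  66.] x [-22. -10.]
orig side far [0.62114177 0.62458185]
```

View pics/wrist5.png

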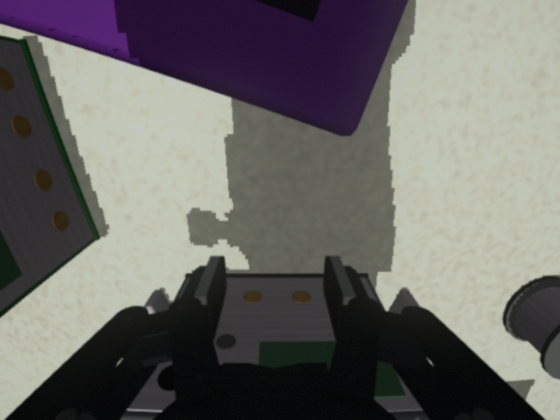

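The box is flat and has advanced about 12 mm. Its panel is now at x of about 0.525, so the fingers' contact offset is about 12.5 mm. The z force looks like friction from a slight downward drag. I'll raise the tool 3 mm and push slower, watching the force.

{"method": "arm_command", "body": {"rows": [[[0.6, 0, 0, 0.012, 0], [0.6, 0.02, 0, 0.012, 0], [0.6, 0.04, -0.001, 0.012, 0], [0.6, 0.05, -0.001, 0.012, 0], [0.6, 0.058, -0.001, 0.012, 0], [0.6, 0.066, -0.002, 0.012, 0], [0.6, 0.074, -0.002, 0.012, 0], [0.6, 0.082, -0.002, 0.012, 0], [0.6, 0.09, -0.002, 0.012, 0], [0.6, 0.098, -0.003, 0.012, 0]]]}}

```text
clock: 9.95
position: [0.519, 0.0731, 0.0493]
tcp_rot: [0.717, 0.697, -0.002, -0.002]
wrist_force: [-8.0, 0.5, 3.4]
opening: 0.599
```

```bash
cat > far.py <<'E'
from h import *
s=ctrl.read_state();print(np.round(s['position'],4),np.round(s['wrist_force'],1),np.round(s['torque'],2),s['clock'])
for n in ('scene','side'):
    c=grab(n); p=cloud(c).reshape(-1,3)
    x=p[:,0]+.035*(p[:,1]-.075)*-1
    q=p[(p[:,0]>.545)&(p[:,0]<.70)&(p[:,1]>-.0)&(p[:,1]<.15)&(p[:,2]>.1)&(p[:,2]<.118)]
    A=np.c_[q[:,:2]-[.6,.07],np.ones(len(q))]; pl=np.linalg.lstsq(A,q[:,2],rcond=None)[0]
    print(n,len(q),'tilt deg %.2f %.2f z %.4f'%(*np.degrees(pl[:2]),pl[2]),'far x',np.percentile(q[:,0],[97,99.5]).round(4),'y',np.percentile(q[:,1],[.5,99.5]).round(4))
E
python3 far.py
```

```text
[0.519  0.0731 0.0493] [-8.   0.5  3.4] [ 0.06  1.35 -0.02] 9.95
scene 1335 tilt deg -1.52 -0.77 z 0.1095 far x [0.6444 0.6454] y [0.0074 0.1374]
side 1250 tilt deg -0.92 0.92 z 0.1104 far x [0.6393 0.6422] y [0.0065 0.1363]
```

Better: 8 N push, little vertical force. I'll continue at about 28 mm/s.

{"method": "arm_command", "body": {"rows": [[[0.6, 0.012, 0, 0.002, 0], [0.6, 0.024, -0.001, 0.004, 0], [0.6, 0.036, -0.001, 0.004, 0], [0.6, 0.048, -0.002, 0.004, 0], [0.6, 0.06, -0.002, 0.004, 0], [0.6, 0.072, -0.002, 0.004, 0], [0.6, 0.084, -0.003, 0.004, 0], [0.6, 0.096, -0.003, 0.004, 0], [0.6, 0.108, -0.003, 0.004, 0], [0.6, 0.12, -0.004, 0.004, 0], [0.6, 0.132, -0.004, 0.004, 0], [0.6, 0.144, -0.005, 0.004, 0], [0.6, 0.156, -0.005, 0.004, 0], [0.6, 0.168, -0.005, 0.004, 0], [0.6, 0.18, -0.006, 0.004, 0]]]}}

```text
clock: 11.55
position: [0.5641, 0.0717, 0.0503]
tcp_rot: [0.718, 0.697, -0.002, -0.002]
wrist_force: [-8.0, 1.3, 3.1]
opening: 0.597
```

```bash
python3 far.py; python3 ins.py b
```

```text
[0.5641 0.0717 0.0503] [-8.   1.3  3.1] [0.08 1.3  0.03] 11.55
scene 1902 tilt deg -1.42 -0.69 z 0.1109 far x [0.6891 0.6907] y [0.0065 0.136 ]
side 1324 tilt deg -0.11 0.93 z 0.1107 far x [0.6844 0.6879] y [0.0053 0.1331]
[0.5648 0.0717 0.0503] [-4.2  0.5  1.7] 11.65
scene 1807 ((624.2223510742188, 70.32896423339844), (131.8851318359375, 133.9064178466797), 89.045654296875) 0.1104
side 1245 ((619.8317260742188, 71.61703491210938), (139.9550323486328, 134.13650512695312), 0.15779027342796326) 0.1111
```

View pics/ib.png

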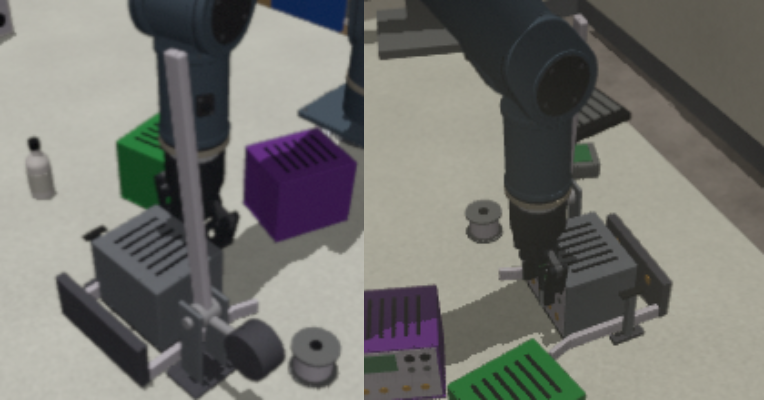

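The instrument is tracking straight, with about 36 mm left to the back stop. I continue to just short of it.

{"method": "arm_command", "body": {"rows": [[[0.6, 0.012, 0, 0, 0], [0.6, 0.024, -0.001, 0, 0], [0.6, 0.036, -0.001, 0, 0], [0.6, 0.048, -0.002, 0, 0], [0.6, 0.06, -0.002, 0, 0], [0.6, 0.07, -0.002, 0, 0], [0.6, 0.08, -0.003, 0, 0], [0.6, 0.09, -0.003, 0, 0], [0.6, 0.1, -0.003, 0, 0], [0.6, 0.11, -0.004, 0, 0], [0.6, 0.12, -0.004, 0, 0]]]}}

```text
clock: 12.85
position: [0.5942, 0.0707, 0.0502]
tcp_rot: [0.718, 0.697, -0.002, -0.002]
wrist_force: [-7.4, 0.7, 2.3]
opening: 0.598
```

```bash
python3 far.py
```

```text
[0.5942 0.0707 0.0502] [-7.4  0.7  2.3] [ 0.03  1.34 -0.01] 12.85
scene 1622 tilt deg -0.77 -0.70 z 0.1113 far x [0.6978 0.6997] y [0.0058 0.1344]
side 1031 tilt deg 0.68 0.85 z 0.1101 far x [0.6976 0.6996] y [0.005  0.1307]
```

Now I creep 1 mm per row until the stop shows in the force.

{"method": "arm_command", "body": {"rows": [[[0.6, 0.006, 0, 0, 0], [0.6, 0.012, 0, 0, 0], [0.6, 0.016, 0, 0, 0], [0.6, 0.02, 0, 0, 0], [0.6, 0.024, 0, 0, 0]]]}}

```text
clock: 13.45
position: [0.6001, 0.0706, 0.0502]
tcp_rot: [0.718, 0.696, -0.002, -0.002]
wrist_force: [-7.7, -0.5, 4.3]
opening: 0.605
```

{"method": "arm_command", "body": {"rows": [[[0.6, 0.004, 0, 0, 0], [0.6, 0.008, 0, 0, 0]]]}}

```text
clock: 13.65
position: [0.6003, 0.0706, 0.0499]
tcp_rot: [0.717, 0.697, -0.003, -0.003]
wrist_force: [-17.0, 1.1, 7.4]
opening: 0.602
```

The force doubled to 17 N without any advance, so the stop is reached. I'll check with the cameras.

```bash
python3 - <<'E'
from h import *
s=ctrl.read_state();print(np.round(s['position'],4),np.round(s['wrist_force'],1),np.round(s['torque'],2))
for n in ('scene','side'):
    c=grab(n); p=cloud(c).reshape(-1,3); save(c,n+'7.png')
    q=p[(p[:,0]>.6)&(p[:,0]<.74)&(p[:,1]>-.0)&(p[:,1]<.15)&(p[:,2]>.105)&(p[:,2]<.115)]
    # far edge line: max x per y-bin
    e=[]
    for y in np.arange(.01,.13,.005):
        m=(abs(q[:,1]-y)<.003)
        if m.sum()>3: e.append((y,np.max(q[m,0])))
    e=np.array(e); f=np.polyfit(e[:,0]-.07,e[:,1],1); print(n,'far edge x %.4f yaw %.2f'%(f[1],np.degrees(np.arctan(-f[0]))),'y',np.percentile(q[:,1],[.5,99.5]).round(4))
a=cv2.imread('pics/scene7.png')[90:310,180:380]; b=cv2.imread('pics/side7.png')[90:250,270:400]
cv2.imwrite('pics/i7.png',np.hstack([cv2.resize(a,(400,440)),cv2.resize(b,(358,440))]))
E
```

```text
[0.6003 0.0706 0.0499] [-17.    1.1   7.4] [0.03 2.72 0.09]
scene far edge x 0.7247 yaw -2.69 y [0.0059 0.1341]
side far edge x 0.7224 yaw -1.75 y [0.0047 0.1324]
```

View pics/i7.png

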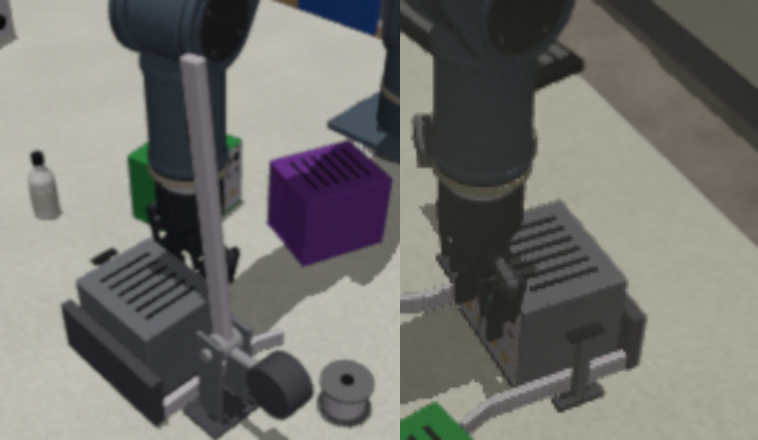

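The far edge (x of about 0.724) meets the stop face at about 0.7245 and looks flush. One light seating press, then I back away along -x and up.

{"method": "arm_command", "body": {"rows": [[[0.6, 0.004, 0, 0, 0], [0.6, 0.006, 0, 0, 0], [0.6, 0.006, 0, 0, 0]]]}}

```text
clock: 14.05
position: [0.6001, 0.0705, 0.0497]
tcp_rot: [0.717, 0.697, -0.005, -0.004]
wrist_force: [-19.3, 0.5, 10.1]
opening: 0.597
```

{"method": "arm_command", "body": {"rows": [[[0.6, -0.04, 0, 0, 0], [0.6, -0.12, 0, 0, 0], [0.6, -0.22, 0, 0, 0], [0.6, -0.34, 0, 0, 0], [0.6, -0.4, 0, 0.1, 0], [0.6, -0.4, 0, 0.25, 0], [0.6, -0.4, 0, 0.4, 0], [0.6, -0.4, 0, 0.55, 0], [0.6, -0.4, 0, 0.65, 0], [0.6, -0.4, 0, 0.65, 0]]]}}

```text
clock: 15.05
position: [0.5082, 0.071, 0.2169]
tcp_rot: [0.718, 0.696, 0.003, 0.002]
wrist_force: [-0.0, 0.7, 0.2]
opening: 0.599
```

```bash
python3 th.py; python3 - <<'E'
from h import *
import fit
cs={n:grab(n) for n in ('scene','side','wrist')}
P={n:cloud(c) for n,c in cs.items()}
for n in cs: save(cs[n],n+'8.png')
for n in ('scene','side'):
    p=P[n].reshape(-1,3)
    q=p[(p[:,0]>.58)&(p[:,0]<.74)&(p[:,1]>-.01)&(p[:,1]<.15)&(p[:,2]>.105)&(p[:,2]<.1145)]
    print(n,cv2.minAreaRect(q[:,:2].astype(np.float32)*1000),np.median(q[:,2]).round(4))
fit.fits(P['scene'],P['side'])
a=cv2.imread('pics/scene8.png')[90:310,180:380]; b=cv2.imread('pics/side8.png')[50:250,240:420]
cv2.imwrite('pics/i8.png',np.hstack([cv2.resize(a,(400,440)),cv2.resize(b,(396,440))]))
E
```

```text
744 theta 1.455019 top [0.07859994 0.4149105 ]
[0.5072 0.0709 0.2149] [ 0.3 -0.3 -0.1] 15.1
scene ((669.4549560546875, 69.11740112304688), (131.17880249023438, 110.07408905029297), 88.39646911621094) 0.1094
side ((666.66064453125, 71.38645935058594), (135.8780975341797, 112.39671325683594), 89.11772155761719) 0.11
scene bar n 85 x at y=0 0.6583 yaw(bay) -2.61 deg ymin 0.0119 ztop 0.1113
  stop top n 634 yaw -1.62 x@y.08 0.7309 y [-0.0098  0.1555] x [0.7026 0.7415]
  instr top 446 ((630.058837890625, 69.84388732910156), (130.42633056640625, 31.272050857543945), 88.39646911621094) z 0.1094
  cw n 393 x [0.6634 0.675 ] y [0.1654 0.194 ] z [0.1408 0.2294]
   reel 493 [0.5728 0.2814 0.0425]
   bottle 332 [ 0.6012 -0.2482  0.0636]
   meter 2909 [0.7619 0.377  0.0292]
side bar n 195 x at y=0 0.6635 yaw(bay) -0.70 deg ymin 0.0060 ztop 0.1117
  stop top n 97 yaw 80.06 x@y.08 0.2802 y [-0.0128  0.0229] x [0.7013 0.7379]
  instr top 497 ((627.3504638671875, 71.57575225830078), (132.8533172607422, 35.32270431518555), 89.96302032470703) z 0.1098
  cw n 186 x [0.6595 0.6716] y [0.1634 0.192 ] z [0.1416 0.2291]
   reel 177 [0.5657 0.2815 0.0438]
   bottle 456 [ 0.5937 -0.2582  0.0637]
   meter 330 [0.7652 0.3864 0.0288]
```

View pics/i8.png

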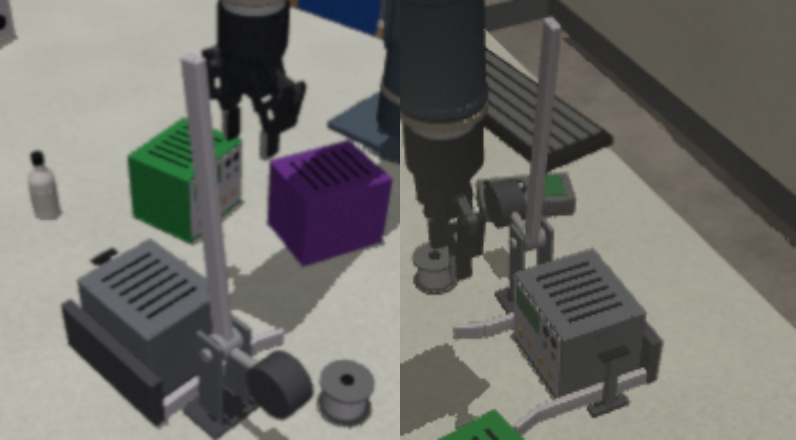

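View pics/wrist8.png

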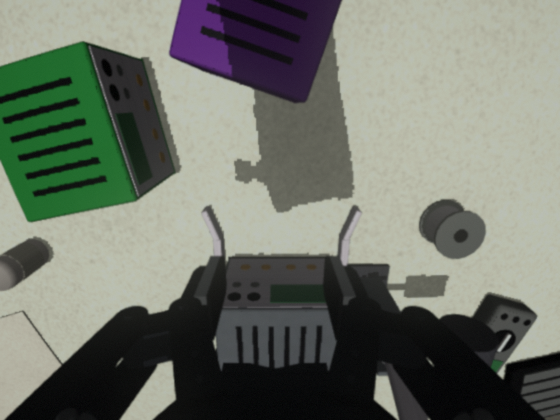

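The final checks hold, so I'm handing in.

```bash
python3 -c "
from plant import ctrl
print(ctrl.finish_job())"
```

```text
the job is handed in; nothing more can be done
None
```

The barrier arm is raised and holding by itself, and the grey instrument is against the back stop. I handed the job in at about 15 s of the 54 s allowed.

**What I did:**
- **Barrier:** The tool only points straight down, so the fingers could not get under the bar. I raised the arm by pushing its counterweight sideways with shut fingers, reading about 6 N or less per axis. Past balance it rose by itself to its end stop.
- **Instrument:** I pushed it with both fingers on its near panel, under the raised arm and between the rails. The push force was about 8 N in steady motion, and the final seating press read 19 N. I then backed off and up.

**Last checks:**

| Check | Result |
|---|---|
| Barrier angle | about 1.45 rad |
| Instrument against stop | contact force doubled with no further advance; front edge within about 1 mm of the stop face |
| Instrument yaw | -1.6° (scene camera) and -0.9° (side camera), against the bay's -1.7° |
| Instrument top | flat, 110 mm high |
| Reel, bottle, meter | unmoved within camera noise |
| Robot | wrist force about zero, clear of everything |

**What was less than ideal:**
- **Sideways offset:** The instrument sits about 5 mm to the bay's right of the centre line, within the 8 mm rail clearance. I did not correct it.
- **Downward drag:** At the first touch of the instrument there was about 12 N of downward drag alongside a 13 N push. I backed off and raised the tool 3 mm, which cut the drag to 2–4 N; it rose to about 10 N during the final press.
- **Camera disagreement:** The two fixed cameras differ by 2–3 mm on the instrument, in line with their calibration.

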